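# Feed a slide carrier round the track into the microscope nest

## Robot

A 6-joint arm with a two-finger parallel gripper is mounted at the origin on the work surface. World frame = base frame: x ahead of the robot, y to its left, z up, the work surface at z = 0. Lengths are in m, angles in rad, forces in N, time in s.
With the tool pointing down it reaches from about 0.225 to 0.875 m from the base axis. Payload 3.4 kg.
Tool frame: the origin (TCP) lies between the finger pads; the fingertips stand 8 mm ahead of it and the grasp point (between the pads) lies 11 mm behind it; z points along the fingers, y is the line along which they close (so a half turn about z gives the same grasp; the last joint's range is limited). The gripper opens to 85 mm and grips with 20 to 120 N. Pads are 22 mm wide; open, the fingers measure 114 mm over their backs; the gripper's body (76 mm by 85 mm) begins 54 mm behind the grasp point. The pads swing forward as they close: fully open they stand 13 mm farther back than shut.
Start: joints at [-1.355, 0.276, 1.505, -0, 1.361, -0.121], TCP at [0.19, -0.543, 0.239] pointing down, gripper open.
Joint ranges: [-2.89, 2.89], [-0.75, 2.08], [0.22, 2.7], [-1.18, 4.32], [0.11, 2.71], [-2.7, 2.7]. Speed limits (rad/s): [2.57, 2.57, 3.14, 3.14, 3.14, 3.14].

## Interface

Orientations are given as a unit quaternion [w, x, y, z].
In Python, from rig import manip gives the robot as it stands.
- The arm moves only by the tool move_arm, never from a script. Its argument "deltas" is a list that holds one entry, the list of rows, each a list of 5 numbers: the shift along the tool's x, y, z normalised to -1 to 1, where 1 is 80 cm, then the turn about the tool's z normalised to -1 to 1, where 1 is 120 degrees, then the closure, from -1 (fully open) to 1 (shut). In form: [[[tx, ty, tz, twist, grip], ...]]. A call has 1 to 12 rows; each row is the pose to reach, as a shift and turn from the pose commanded when the call began, along the tool's axes at that moment; what a row does not reach only later rows make up. A row lasts 1/10 s, in which the tool goes at most 50 mm and 8.59 degrees, less where a joint would pass 70% of its speed; a pose out of reach is approached as far as the arm can. A call with a number of a shift or a turn outside -1 to 1 is refused whole. A call with a gripper value outside its range is refused whole. The fingers move at their own pace and stop on an object; "squeeze" is the grip in N (left out, the last holds). Time passes only in rows, so rows that repeat a pose let the fingers close. It gives the time, the measured TCP pose, the force, the opening and the grip force at its end, in the units of the state.
- manip.get_state(): the state, without advancing time (a new reading comes with each control period).
- manip.get_image(name): name is "scene" or "side" or "wrist"; returns the picture (384x512x3 uint8, red, green, blue); there is no depth.
- manip.camera_params(name): a dict with "fx", "fy", "cx", "cy" (pixels), "dist" ([k1, k2, p1, p2, k3] as OpenCV has them; the pictures are not rectified), "R" (3x3) and "t" (3): a world point X has camera coordinates R X + t; the wrist camera has in their place "tool_from_camera" (4x4, takes a point from camera to tool coordinates, whose origin is the TCP and whose axes are the flange's). Camera axes: x right, y down, z forward; pixel columns grow to the right and rows downward; lengths in m; the calibration is good to about 2 mm. A picture is of the moment at which its call begins: read the wrist's pose just before it. camera_params takes no time and is no camera call.
- manip.sign_off(): hands the job in; it is judged then, once.
The state is a dict: "clock": time; "qpos": joint angles; "qd": joint speeds; "effort": joint torques, N m; "position": TCP position; "ee_rot": TCP orientation; "contact_force": force on the tool from outside, world axes, zero at the start; "moment": the same for the moment, N m; "width": finger opening in m; "gripper_force": force on a finger pad.
Only numpy, scipy, OpenCV 4.12 (cv2) and the standard library are available. Lean on these libraries where they do the work, as an engineer would, in place of code of your own. Each camera call takes 0.05 s, during which the arm holds its last target. There are 200 camera calls.

## Task

Push the slide carrier from behind along its track, round the bend and into the nest at the far end, until it has pressed the sprung buffer in and the catch holds it there; then take your hand away. Only push it, gently, without gripping it or lifting it out of the track, and leave the jar, the dish and the roll of tape where they are.

Things in the scene. Friction and masses are not known exactly. Their poses are not given: they have to be found in the camera images.
- guide: White stage plate, fixed, level on the bench, 290 x 330 mm, 12 mm thick, carrying an L-shaped track of two aluminium rails. Origin: centre of the bend's circle, at bench height; z up; the plate spans x -125 to 165, y -150 to 180 mm. Track centreline: along +x at y = -100 (loading leg), a left turn of 90 degrees and 100 mm radius about the origin, then along +y at x = 100 (viewing leg).
- bend_start (a point): Point on the track's centreline and floor (the plate's top, 12 mm above the bench) where the loading leg ends and the bend begins, guide (0, -100) mm; axes as the guide. The rails of the loading leg begin 125 mm before it, open-ended. Everywhere the channel between the rails is 39 mm wide; the rails are 14 mm high and 6 mm thick.
- bend_end (a point): Point on the centreline and floor where the bend ends and the viewing leg begins, guide (100, 0) mm; axes as the guide, so the leg runs along +y. A grey nest is clamped on its far end: walls 16 mm high, channel 40 mm wide. The free face of its sprung steel buffer, 5 to 27 mm above the floor, lies 92 to 132 mm beyond this point, differently each time and not measured: find it by feel.
- carrier_center (a point): Centre, half-way up, of the loose black slide carrier: a dog-bone 92 long, 36 wide, 26 mm tall, 0.2 to 0.4 kg, glass slide on top. x: long axis, to the leading end. Its two round feet, full-height cylinders of 18 mm radius, are centred 28 mm ahead and behind. It starts in the loading leg with 1.5 mm play each side; sliding takes 1 to 4 N. Gripping it, or pushing over 20 N, is too rough.
- catch (a joint): Sideways deflection, m, of the nest's sprung catch tooth in its outer (+x) wall: 0 standing into the channel, 0.006 to 0.011 while the carrier's front foot passes it (2 to 6 N, from 30 mm before the tip meets the buffer). The buffer resists with 2 N + 1.2 N/mm, hard stop at 10 mm; 3 to 4 mm in, the catch snaps back to 0 behind the foot and holds. A 10 to 13 N push is surely home.
- jar_mid (a point): Centre of a small glass jar with steel lid, 56 mm across, 70 mm tall, standing on the bench beside the plate; leave alone.
- dish_mid (a point): Centre of a closed glass dish, 56 mm across, 14 mm tall, on the plate inside the bend; leave alone.
- tape_mid (a point): Centre of a roll of paper tape lying flat, 50 mm across, 18 mm tall, on the plate inside the bend; leave alone.

How it is judged:
By the outcome, as a careful person would: the job done as asked, in the order asked, and still so for the second after the job is handed in, with the robot touching nothing.
It also fails if it takes over 67 s, if anything falls off the work surface, if the arm or the gripper's body presses on something with over 40 N, if the wrist force passes 120 N, or if a joint passes its speed limit or range.

## Working session

There is one attempt and no reset: what is moved stays moved. The work goes in short steps, Python scripts to look and compute and a tool call to move; the robot and the scene stay as the last step left them, time stands still between calls to the robot, and variables do not carry over. Pictures are saved under pics/ and viewed, at most 10 in all, crops included, and the job is handed in when it is done.

Besides the shell and the picture viewer there is one more tool, called after "Call:" by a JSON object that holds its "api" and its "payload". move_arm: Moves the arm, as the interface text tells. Scaled input: -1 to 1 covers 80 cm each way for a shift and 120 degrees each way for a turn. Its arguments: {"type":"object","properties":{"deltas":{"type":"array","items":{"type":"array","items":{"type":"array","items":{"type":"number","minimum":-1,"maximum":1}}}},"squeeze":{"type":"number"}},"required":["deltas"]}

```bash
ls; mkdir -p pics
python3 - <<'E'
from rig import manip
import cv2,numpy as np
s=manip.get_state(); print({k:np.round(v,3).tolist() for k,v in s.items()})
ims=[manip.get_image(n) for n in ("scene","side")]
for n,i in zip(("scene","side"),ims):
    cv2.imwrite(f"pics/{n}0.png",i[:,:,::-1]); p=manip.camera_params(n)
    print(n,{k:np.round(v,3).tolist() for k,v in p.items()})
print(manip.camera_params("wrist"))
E
```

```text
pics
{'clock': 0.0, 'qpos': [-1.355, 0.277, 1.506, 0.0, 1.361, -0.121], 'qd': [-0.001, 0.001, -0.001, 0.001, -0.001, 0.001], 'effort': [-0.0, -41.677, -24.581, -0.0, 0.011, 0.0], 'position': [0.19, -0.542, 0.238], 'ee_rot': [-0.001, 0.986, 0.168, -0.0], 'contact_force': [0.568, -0.112, -0.497], 'moment': [0.066, 0.002, -0.046], 'gripper_force': 0.0, 'width': 0.085}
scene {'fx': 350.821, 'fy': 350.821, 'cx': 258.469, 'cy': 187.433, 'dist': [-0.078, 0.0, 0.0, 0.0, 0.0], 'R': [[0.794, 0.607, 0.017], [0.491, -0.625, -0.606], [-0.358, 0.49, -0.795]], 't': [-0.497, -0.243, 0.901]}
side {'fx': 353.849, 'fy': 353.849, 'cx': 254.456, 'cy': 190.564, 'dist': [-0.0, 0.0, 0.0, 0.0, 0.0], 'R': [[0.693, -0.721, -0.001], [-0.468, -0.448, -0.762], [0.549, 0.528, -0.648]], 't': [-0.428, 0.326, 0.43]}
{'fx': 332.2479342766355, 'fy': 332.2479342766355, 'cx': 256.84366488011466, 'cy': 192.39796932683984, 'dist': array([0.00269954, 0.        , 0.        , 0.        , 0.        ]), 'tool_from_camera': array([[-3.52384645e-04, -9.50978534e-01, -3.09256695e-01,
         8.06658882e-02],
       [ 9.99999789e-01, -5.04038228e-04,  4.10484128e-04,
         4.58946919e-04],
       [-5.46238791e-04, -3.09256485e-01,  9.50978511e-01,
        -1.33726764e-01],
       [ 0.00000000e+00,  0.00000000e+00,  0.00000000e+00,
         1.00000000e+00]])}
```

View pics/scene0.png

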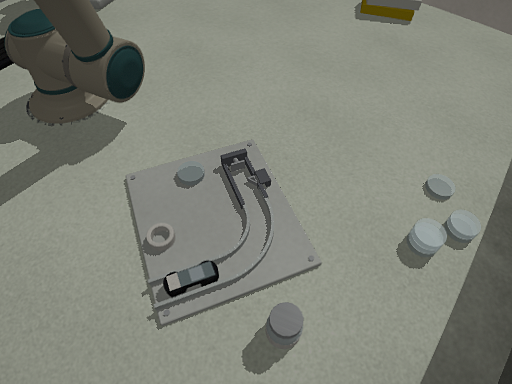

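View pics/side0.png

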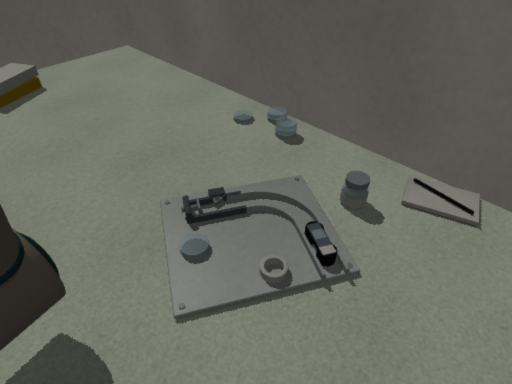

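The scene view shows the plate with corners near (127,177), (252,142), (320,262) and (160,320). The carrier is at (191,277), the nest near (238,165), the jar at (286,322), the dish at (190,174) and the tape at (160,237). The side view agrees: carrier at (321,242), nest at (210,205).

```bash
cat > h.py <<'E'
import numpy as np,cv2
def und(uv,p):
    K=np.array([[p['fx'],0,p['cx']],[0,p['fy'],p['cy']],[0,0,1]])
    u=cv2.undistortPoints(np.float64(uv).reshape(-1,1,2),K,np.float64(p['dist'])).reshape(-1,2)
    return np.c_[u,np.ones(len(u))]
def cast(uv,p,z):
    R=np.array(p['R']);t=np.array(p['t']);d=und(uv,p)@R;o=-R.T@t   # rows R^T d
    return o+d*((z-o[2])/d[:,2:])
def wristp(p,s):
    from scipy.spatial.transform import Rotation as Ro
    T=np.eye(4);q=s['ee_rot'];T[:3,:3]=Ro.from_quat([q[1],q[2],q[3],q[0]]).as_matrix();T[:3,3]=s['position']
    M=np.linalg.inv(T@p['tool_from_camera']);p=dict(p);p['R']=M[:3,:3];p['t']=M[:3,3];return p
def fit(G,W):  # W = R G + t, 2D
    gc,wc=G.mean(0),W.mean(0);a=(G-gc)@[1,1j];b=(W-wc)@[1,1j]
    th=np.angle((np.conj(a)*b).sum());c,s=np.cos(th),np.sin(th);R=np.array([[c,-s],[s,c]])
    return th,R,wc-R@gc
E
python3 - <<'E'
from h import *
from rig import manip
G=np.array([[-125,-150],[165,-150],[165,180],[-125,180]])/1e3
seeds={'scene':[(160,320),(320,262),(252,142),(127,177)],'side':[(352,272),(299,178),(163,200),(177,308)]}
for n in seeds:
    im=cv2.imread(f'pics/{n}0.png');hsv=cv2.cvtColor(im,cv2.COLOR_BGR2HSV)
    c=np.int32(np.mean(seeds[n],0));print(n,'plate',hsv[c[1]-3:c[1]+3,c[0]-3:c[0]+3].reshape(-1,3).mean(0),'bench',hsv[340:350,400:410].reshape(-1,3).mean(0))
    lab=cv2.cvtColor(im,cv2.COLOR_BGR2LAB)
    m=((hsv[:,:,1]<hsv[c[1]-3:c[1]+3,c[0]-3:c[0]+3,1].mean()+12)*255).astype(np.uint8)
    roi=np.zeros_like(m);cv2.fillPoly(roi,[cv2.convexHull(np.int32((np.array(seeds[n])-c)*1.08+c))],255)
    m=cv2.morphologyEx(m&roi,cv2.MORPH_OPEN,np.ones((5,5)))
    k=max(cv2.findContours(m,0,2)[0],key=cv2.contourArea)
    h=cv2.convexHull(k);q=cv2.approxPolyDP(h,8,True).reshape(-1,2);print(q.tolist())
    p=manip.camera_params(n);W=cast(seeds[n],p,.012)[:,:2]
    th,R,t=fit(G,W);print('seed fit',np.degrees(th),t,'res mm',np.round((W-G@R.T-t)*1e3,1).tolist())
    car={'scene':(191,272),'side':(321,238)}[n];print('carrier guide',(cast([car],p,.038)[0,:2]-t)@R)
E
```

```text
scene plate [ 36.75        10.72222222 134.02777778] bench [ 39.38  22.61 147.04]
[[253, 140], [320, 265], [160, 324], [126, 174]]
seed fit 59.473520344456986 [ 0.55986425 -0.0745537 ] res mm [[-6.1, 8.1], [-5.9, 1.1], [3.5, -9.3], [8.6, 0.1]]
carrier guide [-0.05220751 -0.09159292]
side plate [ 44.16666667  12.22222222 112.97222222] bench [ 41.24  29.05 124.41]
[[357, 268], [173, 312], [160, 200], [300, 175]]
seed fit 58.19429581866183 [ 0.55309446 -0.07268577] res mm [[-6.0, 10.2], [-13.1, -1.9], [1.6, -10.3], [17.5, 1.9]]
carrier guide [-0.05222989 -0.10528221]
```

Call:
{"api": "move_arm", "payload": {"deltas": [[[0.63,-0.43,0,-0.33,1],[0.63,-0.43,0,-0.33,1],[0.63,-0.43,0,-0.33,1],[0.63,-0.43,0,-0.33,1],[0.63,-0.43,0,-0.33,1],[0.63,-0.43,0,-0.33,1],[0.63,-0.43,0,-0.33,1],[0.63,-0.43,0,-0.33,1],[0.63,-0.43,0,-0.33,1],[0.63,-0.43,0,-0.33,1],[0.63,-0.43,0,-0.33,1],[0.63,-0.43,0,-0.33,1]]], "squeeze": 20}}

```text
clock: 1.3
position: [0.5467, -0.0577, 0.239]
ee_rot: [0.0, 0.871, 0.492, -0.0]
contact_force: [0.8, -1.1, 0.9]
width: 0.0001
gripper_force: 0.0
```

Call:
{"api": "move_arm", "payload": {"deltas": [[[0,0,0,0,1],[0,0,0,0,1],[0,0,0,0,1],[0,0,0,0,1]]]}}

```text
clock: 1.7
position: [0.5452, -0.0609, 0.2392]
ee_rot: [0.0, 0.871, 0.491, -0.0]
contact_force: [0.3, -0.0, -0.3]
width: 0.0001
gripper_force: 0.0
```

Run:
```python
from rig import manip
import cv2,numpy as np,pickle
s=manip.get_state(); i=manip.get_image("wrist")
cv2.imwrite("pics/w1.png",i[:,:,::-1]); pickle.dump(s,open('s1.pkl','wb'))
print({k:np.round(v,4).tolist() for k,v in s.items()})
```

```text
{'clock': 1.7, 'qpos': [-0.2378, 0.2364, 1.5604, -0.0005, 1.3452, 0.3071], 'qd': [-0.0056, -0.0017, -0.0022, 0.002, -0.0018, 0.0016], 'effort': [0.445, -38.899, -24.4482, 0.0273, -0.0, -0.0021], 'position': [0.5452, -0.0609, 0.2392], 'ee_rot': [0.0, 0.8713, 0.4908, -0.0004], 'contact_force': [0.2952, -0.0064, -0.2826], 'moment': [-0.0505, -0.0101, 0.0034], 'gripper_force': 0.0, 'width': 0.0001}
```

View pics/w1.png

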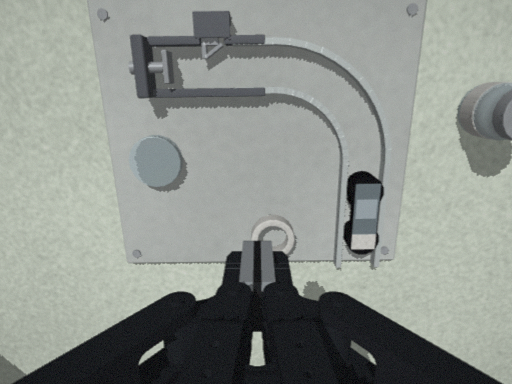

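The wrist view shows the whole track. Screws are near (102,14), (412,9), (384,251) and (138,254). The carrier is at (364,212) with its leading end up, the buffer at (168,67), the catch at (212,48) and the closed fingertips at (257,242).

Run:
```python
from h import *
from rig import manip
import pickle
s=pickle.load(open('s1.pkl','rb'));p=wristp(manip.camera_params('wrist'),s)
im=cv2.imread('pics/w1.png');g=cv2.cvtColor(im,cv2.COLOR_BGR2GRAY).astype(float)
sc=[]
for u,v in [(138,254),(384,251),(412,9),(102,14)]:
    u0,v0=u-8,max(v-8,0);w=g[v0:v+9,u0:u+9];w=np.abs(w-np.median(w));w[w<15]=0
    yy,xx=np.mgrid[:w.shape[0],:w.shape[1]];sc.append((u0+(w*xx).sum()/w.sum(),v0+(w*yy).sum()/w.sum()))
print(np.round(sc,1).tolist())
W=cast(sc,p,.012)[:,:2]
best=min((lambda d:(lambda G:(np.abs(W-G@fit(G,W)[1].T-fit(G,W)[2]).sum(),d,G))(np.array([[-.125+d,180e-3-d],[-.125+d,-.150+d],[.165-d,-.150+d],[.165-d,.180-d]])))(d) for d in np.arange(.008,.022,.001))
th,R,t=fit(best[2],W);print('inset',best[1],'th',np.degrees(th),'t',t,'res',np.round((W-best[2]@R.T-t)*1e3,1).tolist())
pickle.dump((th,R,t),open('guide.pkl','wb'))
gd=lambda uv,z:np.round((cast(uv,p,z)[:,:2]-t)@R*1e3,1).tolist()
print('plate corners',gd([(127,264),(396,260)],.012),'rail ends',gd([(339,268),(376,268)],.026))
m=((g<45)*255).astype(np.uint8);m[:165]=0;m[258:]=0;m[:,:335]=0;m[:,395:]=0
ys,xs=np.nonzero(m);print('black bbox',xs.min(),xs.max(),ys.min(),ys.max(),'front/rear guide',gd([((xs.min()+xs.max())/2,ys.min()),((xs.min()+xs.max())/2,ys.max())],.03))
print('buffer face',gd([(174,67)],.028),'nest ends',gd([(265,38),(265,92)],.028),'catch',gd([(205,57)],.028))
x=s['ee_rot'];print('tool x ang',np.degrees(2*np.arctan2(x[2],x[1])))
```

```text
[[137.4, 254.8], [382.3, 249.7], [410.5, 10.9], [103.5, 15.7]]
inset 0.016000000000000007 th 59.69826429397648 t [ 0.55854137 -0.07384772] res [[-0.8, -1.4], [-0.5, 0.7], [0.5, 0.1], [0.8, 0.6]]
plate corners [[-123.1, 178.4], [-122.9, -151.3]] rail ends [[-124.5, -78.5], [-125.2, -122.4]]
black bbox 344 382 171 253 front/rear guide [[-5.2, -95.9], [-102.8, -103.9]]
buffer face [[101.5, 95.8]] nest ends [[125.8, 7.1], [76.8, 7.6]] catch [[110.0, 65.1]]
tool x ang 58.78939298695854
```

Call:
{"api": "move_arm", "payload": {"deltas": [[[-0.178,0.15,0.1,-0.008,1],[-0.178,0.15,0.1,-0.008,1],[-0.178,0.15,0.1,-0.008,1],[-0.178,0.15,0.1,-0.008,1],[-0.178,0.15,0.1,-0.008,1],[-0.178,0.15,0.1,-0.008,1],[-0.178,0.15,0.15,-0.008,1],[-0.178,0.15,0.2,-0.008,1],[-0.178,0.15,0.23,-0.008,1],[-0.178,0.15,0.25,-0.008,1],[-0.178,0.15,0.2525,-0.008,1],[-0.178,0.15,0.2525,-0.008,1]]]}}

```text
clock: 2.95
position: [0.5753, -0.2429, 0.0382]
ee_rot: [0.0, 0.867, 0.499, 0.0]
contact_force: [-0.8, -0.8, 1.2]
width: -0.0002
gripper_force: 0.0
```

```bash
cat > st.py <<'E'
from h import *
from rig import manip
import pickle,sys
s=manip.get_state();th,R,t=pickle.load(open('guide.pkl','rb'))
x=s['ee_rot'];a=np.degrees(2*np.arctan2(x[2],x[1])-th)
print('clock',s['clock'],'guide xy mm',np.round((s['position'][:2]-t)@R*1e3,1),'z',round(s['position'][2]*1e3,1),'ang rel',round(a,2),'F guide',np.round(np.r_[s['contact_force'][:2]@R,s['contact_force'][2]],1))
if len(sys.argv)>1:
    cv2.imwrite(sys.argv[1],manip.get_image('wrist')[:,:,::-1])
E
python3 st.py pics/w2.png
```

```text
clock 2.95 guide xy mm [-137.5  -99.8] z 38.2 ang rel 0.19 F guide [-1.   0.3  1.2]
```

View pics/w2.png

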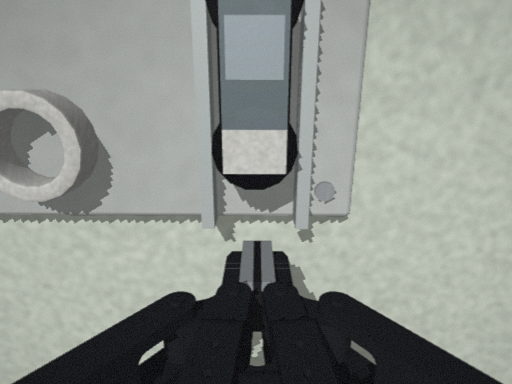

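The wrist view shows the closed fingertips (257,242) centred on the channel (rails at 208 and 304). The carrier's rear end is ahead at (257,188).

Call:
{"api": "move_arm", "payload": {"deltas": [[[0.008,0,0.0025,0,1],[0.016,0,0.0025,0,1],[0.022,0,0.0025,0,1],[0.026,0,0.0025,0,1],[0.029,0,0.0025,0,1],[0.032,0,0.0025,0,1],[0.035,0,0.0025,0,1],[0.038,0,0.0025,0,1],[0.041,0,0.0025,0,1],[0.044,0,0.0025,0,1],[0.047,0,0.0025,0,1],[0.05,0,0.0025,0,1]]]}}

```text
clock: 4.2
position: [0.5953, -0.209, 0.0353]
ee_rot: [0.0, 0.867, 0.499, -0.0]
contact_force: [-1.2, -1.9, 0.4]
width: 0.0002
gripper_force: 0.6
```

```bash
python3 st.py pics/w3.png
```

```text
clock 4.2 guide xy mm [-98.1 -99.9] z 35.3 ang rel 0.16 F guide [-2.2  0.1  0.4]
```

View pics/w3.png

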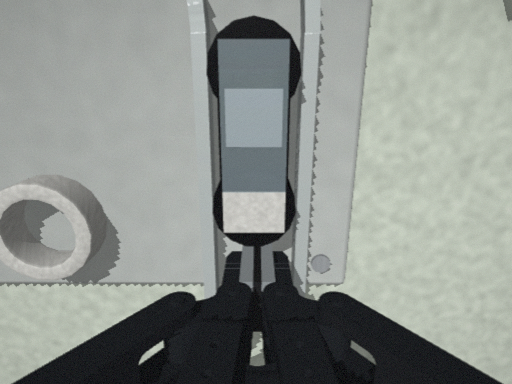

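The fingers now touch the carrier's rear end (257,240) and it sits straight in the channel. The push force is about 2 N.

Call:
{"api": "move_arm", "payload": {"deltas": [[[0.006,0,0,0,1],[0.013,0,0,0,1],[0.02,0,0,0,1],[0.028,0,0,0,1],[0.036,0,0,0,1],[0.044,0,0,0,1],[0.052,0,0,0,1],[0.06,0,0,0,1],[0.068,0,0,0,1],[0.076,0,0,0,1],[0.082,0,0,0,1],[0.086,0,0,0,1]]]}}

```text
clock: 5.45
position: [0.6302, -0.1493, 0.0353]
ee_rot: [0.0, 0.867, 0.499, 0.0]
contact_force: [-0.2, -2.3, 0.1]
width: 0.0
gripper_force: 1.0
```

```bash
cat > arc.py <<'E'
# rows for tool moves: from commanded start (guide TCP, ang) through list of foot angles
from h import *
import sys
x0,y0,a0=map(float,sys.argv[1:4]);a=np.radians(a0)
for f in map(float,sys.argv[4:]):
    r=np.radians(f);P=100*np.array([np.sin(r),-np.cos(r)])-29*np.array([np.cos(r),np.sin(r)])-[x0,y0]
    print(f,'[%.4f, %.4f, 0, %.4f, 1]'%((P@[np.cos(a),np.sin(a)])/800,-(P@[-np.sin(a),np.cos(a)])/800,-(f-a0)/120))
E
python3 st.py; python3 arc.py -29 -100 0 3 6 9 12 15 18 21 24 27 30 33 36
```

```text
clock 5.45 guide xy mm [-29.  -99.9] z 35.3 ang rel 0.18 F guide [-2.1 -1.   0.1]
3.0 [0.0066, 0.0017, 0, -0.0250, 1]
6.0 [0.0133, 0.0031, 0, -0.0500, 1]
9.0 [0.0200, 0.0041, 0, -0.0750, 1]
12.0 [0.0268, 0.0048, 0, -0.1000, 1]
15.0 [0.0336, 0.0051, 0, -0.1250, 1]
18.0 [0.0404, 0.0051, 0, -0.1500, 1]
21.0 [0.0472, 0.0047, 0, -0.1750, 1]
24.0 [0.0540, 0.0039, 0, -0.2000, 1]
27.0 [0.0607, 0.0028, 0, -0.2250, 1]
30.0 [0.0674, 0.0014, 0, -0.2500, 1]
33.0 [0.0739, -0.0004, 0, -0.2750, 1]
36.0 [0.0804, -0.0026, 0, -0.3000, 1]
```

Call:
{"api": "move_arm", "payload": {"deltas": [[[0.0066,0.0017,0,-0.025,1],[0.0133,0.003,0,-0.05,1],[0.02,0.004,0,-0.075,1],[0.0268,0.0048,0,-0.1,1],[0.0336,0.005,0,-0.125,1],[0.0404,0.005,0,-0.15,1],[0.0472,0.0047,0,-0.175,1],[0.054,0.004,0,-0.2,1],[0.0607,0.0028,0,-0.225,1],[0.0674,0.0014,0,-0.25,1],[0.074,-0.0004,0,-0.275,1],[0.0804,-0.0026,0,-0.3,1]]]}}

```text
clock: 6.65
position: [0.6609, -0.0927, 0.0353]
ee_rot: [0.0, 0.669, 0.743, 0.0]
contact_force: [1.8, -2.2, -0.1]
width: -0.0
gripper_force: 0.9
```

```bash
python3 st.py pics/w4.png; python3 arc.py 35.3 -98 36 39 42 45 48 51 54 57 60 63 66 69 72
```

```text
clock 6.65 guide xy mm [ 35.4 -97.9] z 35.3 ang rel 36.26 F guide [-1.  -2.7 -0.1]
39.0 [0.0066, 0.0017, 0, -0.0250, 1]
42.0 [0.0133, 0.0031, 0, -0.0500, 1]
45.0 [0.0201, 0.0041, 0, -0.0750, 1]
48.0 [0.0268, 0.0048, 0, -0.1000, 1]
51.0 [0.0336, 0.0051, 0, -0.1250, 1]
54.0 [0.0405, 0.0050, 0, -0.1500, 1]
57.0 [0.0473, 0.0046, 0, -0.1750, 1]
60.0 [0.0540, 0.0039, 0, -0.2000, 1]
63.0 [0.0608, 0.0028, 0, -0.2250, 1]
66.0 [0.0674, 0.0013, 0, -0.2500, 1]
69.0 [0.0740, -0.0005, 0, -0.2750, 1]
72.0 [0.0805, -0.0026, 0, -0.3000, 1]
```

View pics/w4.png

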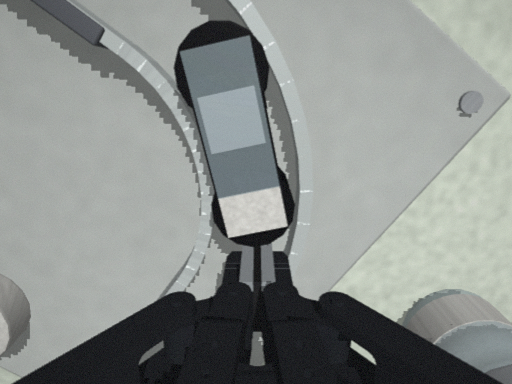

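The carrier is midway round the bend, with its rear foot (257,210) centred on the fingertips and its front foot at (222,60). The jar at (450,330) is clear.

Call:
{"api": "move_arm", "payload": {"deltas": [[[0.0066,0.0017,0,-0.025,1],[0.0133,0.003,0,-0.05,1],[0.02,0.004,0,-0.075,1],[0.0268,0.0048,0,-0.1,1],[0.0336,0.005,0,-0.125,1],[0.0404,0.005,0,-0.15,1],[0.0472,0.0047,0,-0.175,1],[0.054,0.004,0,-0.2,1],[0.0607,0.0028,0,-0.225,1],[0.0674,0.0014,0,-0.25,1],[0.074,-0.0004,0,-0.275,1],[0.0804,-0.0026,0,-0.3,1]]]}}

```text
clock: 7.9
position: [0.6518, -0.0288, 0.0354]
ee_rot: [0.0, 0.407, 0.913, 0.0]
contact_force: [0.7, 0.3, -0.3]
width: -0.0003
gripper_force: 0.5
```

```bash
python3 st.py; python3 arc.py 86.1 -58.5 72 74 76 78 80 82 84 86 88 90
```

```text
clock 7.9 guide xy mm [ 86.  -57.8] z 35.4 ang rel 72.21 F guide [ 0.6 -0.4 -0.3]
74.0 [0.0044, 0.0012, 0, -0.0167, 1]
76.0 [0.0088, 0.0023, 0, -0.0333, 1]
78.0 [0.0133, 0.0032, 0, -0.0500, 1]
80.0 [0.0178, 0.0039, 0, -0.0667, 1]
82.0 [0.0223, 0.0044, 0, -0.0833, 1]
84.0 [0.0268, 0.0049, 0, -0.1000, 1]
86.0 [0.0314, 0.0051, 0, -0.1167, 1]
88.0 [0.0359, 0.0052, 0, -0.1333, 1]
90.0 [0.0404, 0.0051, 0, -0.1500, 1]
```

Call:
{"api": "move_arm", "payload": {"deltas": [[[0.0044,0.0012,0,-0.0167,1],[0.0088,0.0023,0,-0.0333,1],[0.0133,0.0032,0,-0.05,1],[0.0178,0.0039,0,-0.0667,1],[0.0223,0.0044,0,-0.0833,1],[0.0268,0.0049,0,-0.1,1],[0.0314,0.0051,0,-0.1167,1],[0.0359,0.0052,0,-0.1333,1],[0.0404,0.005,0,-0.15,1],[0.0404,0.005,0,-0.15,1]]]}}

```text
clock: 8.9
position: [0.6336, -0.0021, 0.0355]
ee_rot: [0.001, 0.26, 0.965, 0.0]
contact_force: [1.3, -0.2, -0.7]
width: 0.0003
gripper_force: 0.9
```

```bash
python3 st.py pics/w5.png
```

```text
clock 8.9 guide xy mm [ 99.8 -28.6] z 35.5 ang rel 90.11 F guide [ 0.5 -1.2 -0.7]
```

View pics/w5.png

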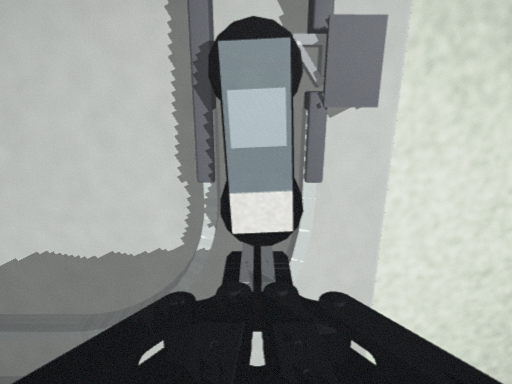

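The carrier is straight in the viewing leg, and its front foot (255,55) is just meeting the catch tooth at (310,60). From here I go in slow steps, watching the force.

Call:
{"api": "move_arm", "payload": {"deltas": [[[0.0015,0,0,0,1],[0.003,0,0,0,1],[0.0045,0,0,0,1],[0.006,0,0,0,1],[0.0075,0,0,0,1],[0.009,0,0,0,1],[0.0105,0,0,0,1],[0.012,0,0,0,1],[0.0135,0,0,0,1],[0.015,0,0,0,1],[0.0165,0,0,0,1],[0.018,0,0,0,1]]]}}

```text
clock: 10.15
position: [0.6206, 0.0049, 0.0353]
ee_rot: [0.0, 0.26, 0.966, -0.0]
contact_force: [2.3, -0.0, 1.4]
width: 0.0
gripper_force: 1.2
```

```bash
python3 st.py
```

```text
clock 10.15 guide xy mm [ 99.3 -13.8] z 35.3 ang rel 90.16 F guide [ 1.1 -2.   1.4]
```

Call:
{"api": "move_arm", "payload": {"deltas": [[[0.001,0,0,0,1],[0.002,0,0,0,1],[0.003,0,0,0,1],[0.004,0,0,0,1],[0.005,0,0,0,1],[0.006,0,0,0,1],[0.007,0,0,0,1]]]}}

```text
clock: 10.85
position: [0.6157, 0.0077, 0.0353]
ee_rot: [-0.0, 0.26, 0.966, -0.0]
contact_force: [1.2, -0.2, 0.5]
width: 0.0003
gripper_force: 1.0
```

```bash
python3 st.py
```

```text
clock 10.85 guide xy mm [99.2 -8.2] z 35.3 ang rel 90.16 F guide [ 0.4 -1.2  0.5]
```

Call:
{"api": "move_arm", "payload": {"deltas": [[[0.001,0,0,0,1],[0.002,0,0,0,1],[0.003,0,0,0,1],[0.004,0,0,0,1]]]}}

```text
clock: 11.25
position: [0.6129, 0.0093, 0.0352]
ee_rot: [-0.0, 0.26, 0.966, -0.0]
contact_force: [1.4, -1.2, 0.8]
width: -0.0002
gripper_force: 1.1
```

Call:
{"api": "move_arm", "payload": {"deltas": [[[0.001,0,0,0,1],[0.002,0,0,0,1]]]}}

```text
clock: 11.45
position: [0.6116, 0.01, 0.0352]
ee_rot: [0.0, 0.26, 0.966, -0.0]
contact_force: [2.0, -0.9, 0.5]
width: 0.0001
gripper_force: 1.1
```

Call:
{"api": "move_arm", "payload": {"deltas": [[[0.001,0,0,0,1],[0.002,0,0,0,1]]]}}

```text
clock: 11.65
position: [0.6101, 0.0109, 0.0352]
ee_rot: [-0.0, 0.26, 0.966, -0.0]
contact_force: [1.4, -1.5, 0.4]
width: 0.0
gripper_force: 1.5
```

Call:
{"api": "move_arm", "payload": {"deltas": [[[0.001,0,0,0,1],[0.002,0,0,0,1],[0.003,0,0,0,1]]]}}

```text
clock: 11.95
position: [0.6089, 0.0118, 0.0354]
ee_rot: [0.001, 0.26, 0.966, -0.0]
contact_force: [3.7, -2.8, -0.6]
width: 0.0001
gripper_force: 2.4
```

Call:
{"api": "move_arm", "payload": {"deltas": [[[0.001,0,0,0,1],[0.002,0,0,0,1],[0.003,0,0,0,1]]]}}

```text
clock: 12.25
position: [0.6076, 0.0128, 0.0357]
ee_rot: [0.002, 0.26, 0.966, -0.0]
contact_force: [4.6, -4.4, -0.6]
width: 0.0001
gripper_force: 3.2
```

```bash
python3 st.py pics/w6.png
```

```text
clock 12.25 guide xy mm [99.5  1.3] z 35.7 ang rel 90.17 F guide [-1.5 -6.2 -0.6]
```

View pics/w6.png

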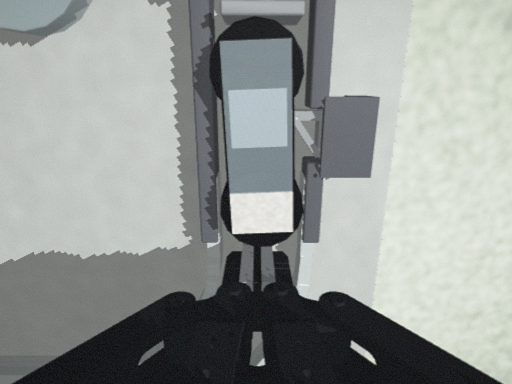

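The front foot (257,62) is at the buffer bar (262,8), and the catch tooth at (297,118) lies just behind the foot. I'll press on to 10–13 N.

Call:
{"api": "move_arm", "payload": {"deltas": [[[0.001,0,0,0,1],[0.002,0,0,0,1],[0.003,0,0,0,1]]]}}

```text
clock: 12.6
position: [0.6065, 0.0139, 0.0359]
ee_rot: [0.003, 0.26, 0.966, 0.0]
contact_force: [7.0, -3.5, -0.6]
width: 0.0002
gripper_force: 3.7
```

Call:
{"api": "move_arm", "payload": {"deltas": [[[0.001,0,0,0,1],[0.002,0,0,0,1],[0.002,0,0,0,1]]]}}

```text
clock: 12.9
position: [0.6058, 0.0145, 0.0362]
ee_rot: [0.003, 0.26, 0.966, 0.0]
contact_force: [6.6, -4.4, -1.3]
width: 0.0
gripper_force: 4.1
```

```bash
python3 st.py
```

```text
clock 12.9 guide xy mm [100.1   3.8] z 36.2 ang rel 90.17 F guide [-0.4 -7.9 -1.3]
```

Call:
{"api": "move_arm", "payload": {"deltas": [[[0.001,0,0,0,1],[0.002,0,0,0,1],[0.003,0,0,0,1]]]}}

```text
clock: 13.2
position: [0.6047, 0.0153, 0.0364]
ee_rot: [0.005, 0.26, 0.966, 0.0]
contact_force: [9.1, -4.1, -0.7]
width: 0.0002
gripper_force: 4.9
```

Call:
{"api": "move_arm", "payload": {"deltas": [[[0.001,0,0,0,1],[0.002,0,0,0,1],[0.002,0,0,0,1]]]}}

```text
clock: 13.5
position: [0.6041, 0.0159, 0.0367]
ee_rot: [0.005, 0.26, 0.966, 0.0]
contact_force: [8.6, -5.0, -1.0]
width: -0.0001
gripper_force: 5.3
```

```bash
python3 st.py
```

```text
clock 13.5 guide xy mm [100.5   6. ] z 36.7 ang rel 90.18 F guide [  0. -10.  -1.]
```

One more bit (to about 11.5 N), then back off slowly and look.

Call:
{"api": "move_arm", "payload": {"deltas": [[[0.001,0,0,0,1],[0.002,0,0,0,1],[0.0025,0,0,0,1],[0.0025,0,0,0,1]]]}}

```text
clock: 13.9
position: [0.6033, 0.0167, 0.037]
ee_rot: [0.006, 0.26, 0.966, 0.0]
contact_force: [10.4, -5.4, -1.9]
width: 0.0004
gripper_force: 5.9
```

Call:
{"api": "move_arm", "payload": {"deltas": [[[-0.002,0,0,0,1],[-0.004,0,0,0,1],[-0.006,0,0,0,1],[-0.009,0,0,0,1],[-0.012,0,0,0,1],[-0.016,0,0,0,1],[-0.02,0,0,0,1],[-0.025,0,0,0,1],[-0.03,0,0,0,1],[-0.035,0,0,0,1],[-0.04,0,0,0,1],[-0.04,0,0,0,1]]]}}

```text
clock: 15.1
position: [0.6257, 0.0019, 0.0353]
ee_rot: [0.0, 0.26, 0.966, -0.0]
contact_force: [0.2, -0.3, 0.1]
width: 0.0001
gripper_force: 0.0
```

```bash
python3 st.py pics/w7.png
```

```text
clock 15.1 guide xy mm [ 99.3 -19.8] z 35.3 ang rel 90.14 F guide [-0.1 -0.4  0.1]
```

View pics/w7.png

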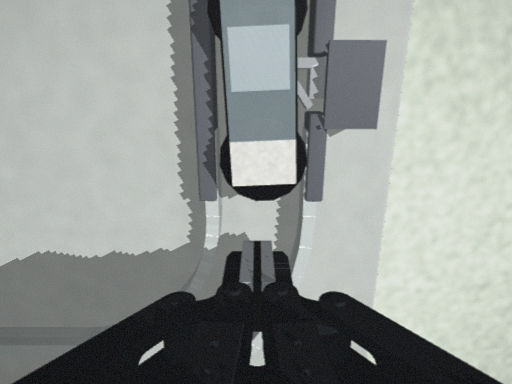

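The fingers are clear of the carrier, whose rear is at (262,198), and the tooth at (300,62) stands into the waist behind the front foot. I'll lift and check from above.

Call:
{"api": "move_arm", "payload": {"deltas": [[[-0.01,0,-0.03,0,1],[-0.01,0,-0.08,0,1],[-0.01,0,-0.12,0,1],[-0.01,0,-0.15,0,1],[-0.01,0,-0.15,0,1],[-0.01,0,-0.15,0,1]]]}}

```text
clock: 15.75
position: [0.6317, -0.0017, 0.1554]
ee_rot: [0.0, 0.26, 0.966, 0.0]
contact_force: [-0.0, 0.2, 0.1]
width: 0.0001
gripper_force: 0.0
```

Run:
```python
from h import *
from rig import manip
import pickle
s=manip.get_state();im=manip.get_image('wrist')[:,:,::-1].copy();p=wristp(manip.camera_params('wrist'),s)
th,R,t=pickle.load(open('guide.pkl','rb'))
cv2.imwrite('pics/w8f.png',im)
def px(g,z):
    w=np.r_[R@np.array(g)/1e3+t,z];c=p['R']@w+p['t'];return np.array([p['fx']*c[0]/c[2]+p['cx'],p['fy']*c[1]/c[2]+p['cy']])
c=np.int32(px((100,60),.03));x0,y0=max(c[0]-100,0),max(c[1]-75,0);print(c,x0,y0)
cv2.imwrite('pics/w8.png',cv2.resize(im[y0:y0+150,x0:x0+200],None,fx=4,fy=4,interpolation=cv2.INTER_CUBIC))
pickle.dump((s,x0,y0),open('s8.pkl','wb'))
```

```text
[257  71] 157 0
```

View pics/w8.png

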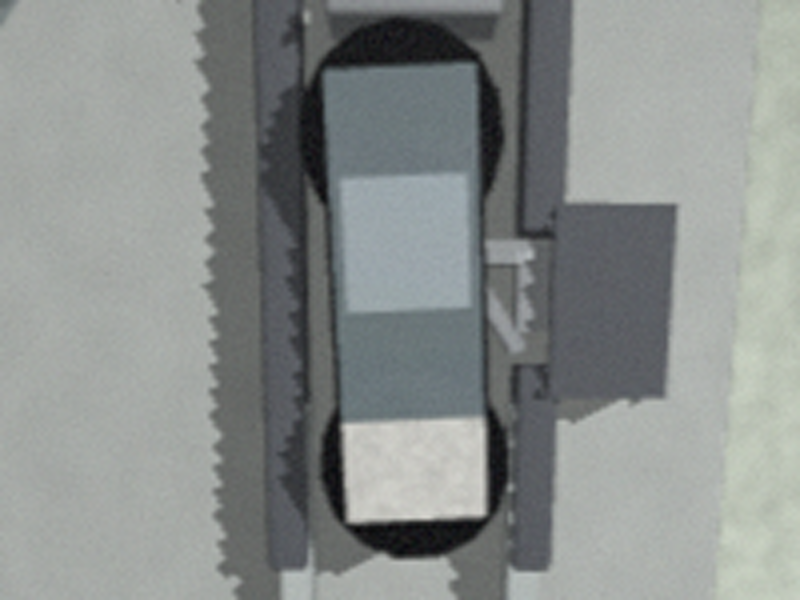

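The crop from above shows the carrier straight in the nest. Its front (402,15) is against the buffer bar, its rear is at (415,557), and the tooth at (485–530, 250) is behind the front foot. I'll put numbers on the rear and the tooth.

Run:
```python
from h import *
from rig import manip
import pickle
th,R,t=pickle.load(open('guide.pkl','rb'))
s,x0,y0=pickle.load(open('s8.pkl','rb'));P=manip.camera_params('wrist');p=wristp(P,s)
gd=lambda uv,z,p=p:np.round((cast(uv,p,z)[:,:2]-t)@R*1e3,1).tolist()
f=lambda u,v:(x0+u/4,y0+v/4)
print('rear,front top',gd([f(415,557),f(402,17)],.038),'tooth',gd([f(487,240),f(530,262)],.028),'buffer top face',gd([f(400,12)],.039),'nest end',gd([f(290,568),f(530,568)],.028),'slide rear',gd([f(415,522)],.039))
s1=pickle.load(open('s1.pkl','rb'));p1=wristp(P,s1)
print('w1 buffer',gd([(174,67)],.039,p1),'w1 tooth',gd([(204,57),(204,40)],.028,p1),'nest end',gd([(265,38),(265,92)],.028,p1))
```

```text
rear,front top [[102.7, 11.7], [100.0, 102.2]] tooth [[115.6, 68.1], [123.6, 64.4]] buffer top face [[99.6, 102.7]] nest end [[78.2, 7.9], [125.5, 8.1]] slide rear [[102.7, 18.4]]
w1 buffer [[99.0, 94.0]] w1 tooth [[108.1, 66.8], [123.0, 65.8]] nest end [[123.8, 7.9], [74.9, 8.3]]
```

Run:
```python
from h import *
from rig import manip
import pickle
th,R,t=pickle.load(open('guide.pkl','rb'));P=manip.camera_params('wrist')
s8,_,_=pickle.load(open('s8.pkl','rb'))
def edge(f,lo,hi,sg=-1):
    g=cv2.cvtColor(cv2.imread(f),cv2.COLOR_BGR2GRAY).astype(float)[:,245:280].mean(1);d=np.diff(g)*sg
    i=lo+np.argmax(d[lo:hi]);return i+.5+.5*(d[i-1]-d[i+1])/(d[i-1]-2*d[i]+d[i+1])
def meas(f,gxy,z,q,lo,hi):
    s=dict(s8);s['position']=np.r_[R@np.array(gxy)/1e3+t,z/1e3];s['ee_rot']=q
    v=edge(f,lo,hi);p=wristp(P,s);print(f,v,np.round((cast([(262,v)],p,.039)[0,:2]-t)@R*1e3,1))
q=[0,.26,.966,0];q=np.array(q)/np.linalg.norm(q);q6=np.array([.002,.26,.966,0]);q6/=np.linalg.norm(q6)
meas('pics/w5.png',(99.8,-28.6),35.5,q,222,242)
meas('pics/w6.png',(99.5,1.3),35.7,q6,222,242)
meas('pics/w6.png',(99.5,1.3),35.7,q,222,242)
meas('pics/w7.png',(99.3,-19.8),35.3,q,175,197)
g8=(s8['position'][:2]-t)@R*1e3
meas('pics/w8f.png',g8,s8['position'][2]*1e3,s8['ee_rot'],124,136)
```

```text
pics/w5.png 232.22937890239893 [102.6 -10.9]
pics/w6.png 232.57564650783954 [102.3  18.8]
pics/w6.png 232.57564650783954 [102.3  18.7]
pics/w7.png 184.72926698769396 [102.   19.2]
pics/w8f.png 129.57874251497006 [103.6  19.1]
```

The carrier stayed about 3 mm past where the buffer force began, after being pushed about 9 mm past it. Friction of about 2 N couldn't hold it there against the spring, so the catch is holding it. The tooth face (y≈68) also matches the back of the front foot (y≈69). I'm handing in.

```bash
python3 -c "
from rig import manip
print(manip.sign_off())"
```

```text
the job is handed in; nothing more can be done
None
```

The carrier is in the nest with the buffer pressed in and, as far as the measurements show, held by the catch; the arm is clear of everything, the push peaked at about 12 N, the jar, dish and tape were never touched, and the job was handed in at about 16 s.

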